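# Swap the two press dies in the die tray

## Task

In the three-bay die tray, let the round die and the square die change places: each must finish fully home against the back wall of the bay where the other one stood, with the square one sitting straight. Slide them flat over the tray floor (fingertips put down into a die's bore make a good hook, and the empty middle bay is there for parking); do not lift, tip or drop them off the tray, and leave everything else on the bench where it is.

Things in the scene. Friction and masses are not known exactly. Their poses are not given: they have to be found in the camera images.
- tray: Fixed die tray: dark steel plate 310 (x) x 390 (y) x 10 mm with blue fences, three bays side by side. Origin at bench level under the plate's centre; x away from the robot, y left, z up; tray floor at z = 10 mm. Back wall's inner face at x = 98 mm, outer at 110; behind it a flat ledge to x = 155. At the start the dies stand in the two outer bays, either way round.
- bay_left (a point): Centre of the left bay on the tray floor, at (50, 120, 10) mm in the tray's frame: here is the origin of a die fully home. Bays are 106 mm wide, open towards the robot (-x); the 14 mm thick dividers run from x = 0 to the back wall, their first 30 mm tapered to 4 mm noses as lead-in; dividers and back wall are 22 mm high.
- bay_middle (a point): The same for the middle bay, at (50, 0, 10) mm in the tray's frame; empty at the start.
- bay_right (a point): The same for the right bay, at (50, -120, 10) mm in the tray's frame.
- lane (a point): Middle of the clear lane in front of the bays, on the tray floor at (-75, 0, 10) mm in the tray's frame. The lane runs along y across the whole tray, from x = 0 to an 8 mm high lip at x = -147 mm; side lips likewise at y = 187 and -187 mm.
- round_die: Round aluminium press die, a thick ring: outside diameter 96, height 35 mm, open through-bore 60 mm in diameter in its centre; about 0.4 kg. Origin at the centre of its underside, z up.
- square_die: Square aluminium press die: 96 x 96 mm, height 35 mm, round through-bore 60 mm in diameter in its centre; about 0.6 kg. Origin at the centre of its underside, z up, x and y square to its sides; at the start its x is nearly along the tray's x.
- bush: Brass bush, diameter 34, height 28 mm, standing on the tray's rear ledge; origin at its underside. Bystander.
- jar: Small glass jar, diameter 34, height 40 mm, on the tray's rear ledge; origin at its underside. Bystander.
- oil_bottle: Grey plastic oil bottle, diameter 60, height 130 mm, on the bench right of the tray; origin at its underside. Bystander.
- wrench: Steel wrench 160 mm long, lying on the bench left of the tray along its own x; origin under its middle. Bystander.
- screwdriver: Screwdriver 180 mm long with a black handle, lying on the bench right of the tray along its own x; origin under its middle. Bystander.
- spool: Dark steel spool, diameter 96, height 70 mm, standing on the bench left of the tray; origin at its underside. Bystander.
- parts_bin: Yellow open plastic bin 120 x 90 x 55 mm on the bench right of the tray; origin at its underside. Bystander.
Mind the look-alikes: they are no part of the job. Leave any green look-alike of the round_die alone.

How it is judged:
At the end, for the whole second after the job is handed in: Each die is in the outer bay in which the other one stood at the start: its centre within 7.5 mm of the bay's centre line and at most 5 mm short of fully home against the back wall; the square die is straight in the tray within 0.08 rad (any quarter turn); both dies at rest (((x of each of round_die, square_die in the frame of tray above 0.045 m and y of round_die in the frame of tray between 0.1125 and 0.1275 m and y of square_die in the frame of tray between -0.1275 and -0.1125 m) or (x of each of round_die, square_die in the frame of tray above 0.045 m and y of round_die in the frame of tray between -0.1275 and -0.1125 m and y of square_die in the frame of tray between 0.1125 and 0.1275 m)) and distance of each of round_die, square_die from where it was at the start of the episode above 0.15 m and (angle between the x axis of square_die and the x axis of tray, either way round below 0.08 rad or angle between the x axis of square_die and the y axis of tray, either way round below 0.08 rad) and linear speed of each of round_die, square_die below 0.01 m/s and angular speed of each of round_die, square_die below 0.05 rad/s); the robot touches nothing.
It fails at once if the round die is lifted more than 12 mm off the tray floor, or tipped by more than 15 degrees (z of round_die in the frame of tray above 0.022 m or angle between round_die's own z axis and vertical above 0.26 rad).
It fails at once if the square die is lifted more than 12 mm off the tray floor, or tipped by more than 15 degrees (z of square_die in the frame of tray above 0.022 m or angle between square_die's own z axis and vertical above 0.26 rad).
It fails at once if a die falls off the tray (z of any of round_die, square_die in the frame of tray below 0.004 m).
It fails at once if another thing on the bench is moved by more than 25 mm (distance of any of bush, jar, oil_bottle, wrench, screwdriver, spool, parts_bin from where it was at the start of the episode above 0.025 m).
It also fails if it takes over 70 s, if anything falls off the work surface, if the arm or the gripper's body presses on something with over 40 N, if the wrist force passes 120 N, or if a joint passes its speed limit or range.

## Robot

A 6-joint arm with a two-finger parallel gripper is mounted at the origin on the work surface. World frame = base frame: x ahead of the robot, y to its left, z up, the work surface at z = 0. Lengths are in m, angles in rad, forces in N, time in s.
With the tool pointing down it reaches from about 0.35 to 0.775 m from the base axis. Payload 7.3 kg.
Tool frame: the origin (TCP) lies between the finger pads; the fingertips stand 14 mm ahead of it and the grasp point (between the pads) lies 5 mm behind it; z points along the fingers, y is the line along which they close (so a half turn about z gives the same grasp; the last joint's range is limited). The gripper opens to 92 mm and grips with 3 to 60 N. Pads are 19 mm wide; open, the fingers measure 130 mm over their backs; the gripper's body (75 mm by 190 mm) begins 47 mm behind the grasp point.
Start: joints at [-1.27, 0.342, 1.524, -0, 1.275, -0.146], TCP at [0.227, -0.473, 0.241] pointing down, gripper open.
Joint ranges: [-2.53, 2.53], [-0.77, 2.02], [0.04, 2.7], [-1, 4.14], [0.28, 2.66], [-3.11, 3.11]. Speed limits (rad/s): [2.57, 2.57, 3.14, 3.14, 3.14, 3.14].

## Interface

Orientations are given as [roll, pitch, yaw] about the fixed x, y, z axes, in that order (R = Rz(yaw) Ry(pitch) Rx(roll)).
In Python, from cell import robot, eyes gives the robot as it stands. The module is installed in compiled form; this text tells all that it offers.
- The arm moves only by the shell command python3 -m handwheel 'ROWS' [FORCE]. ROWS is JSON, one flat list of numbers, 5 for each row, row after row: the shift along the world's x, y, z in mm, then the turn about the world's z in rad, then the opening, from 0 (shut) to 1 (fully open). In form: [x, y, z, spin, jaw, x, y, z, spin, jaw, ...]. A call has 1 to 8 rows; each row shifts and turns the commanded pose from where the row before left it; what a row does not reach is not made up. A row lasts 1/10 s, in which the tool goes at most 50 mm and 8.59 degrees, less where a joint would pass 70% of its speed; a pose out of reach is approached as far as the arm can. A call with a gripper value outside its range is refused whole. The fingers move at their own pace and stop on an object; FORCE is the grip in N (left out, the last holds). Time passes only in rows, so rows that do not move let the fingers close. It gives the time, the measured TCP pose, the force, the opening and the grip force at its end, in the units of the state.
- robot.observe(): the state, without advancing time (a new reading comes with each control period).
- eyes.read_camera(name): name is "scene" or "side" or "wrist"; returns (picture, depth): 384x512x3 uint8, blue, green, red; 384x512 float32, m along the optical axis (not along the pixel's ray), 0 where there is no reading.
- eyes.calibration(name): a dict with "fx", "fy", "cx", "cy" (pixels), "world_to_cam" (4x4, takes a point from world to camera coordinates). Camera axes: x right, y down, z forward; pixel columns grow to the right and rows downward; lengths in m; the calibration is good to about 2 mm. The wrist camera is an equidistant fisheye: a pixel r from the principal point sees the ray r / f radians off the axis. A picture is of the moment at which its call begins: read the wrist's pose just before it. calibration takes no time and is no camera call; for the wrist camera it gives the pose at the moment of the call.
- robot.hand_in(): hands the job in; it is judged then, once.
The state is a dict: "time": time; "qpos": joint angles; "qvel": joint speeds; "joint_efforts": joint torques, N m; "tool_pos": TCP position; "tool_rot": TCP orientation; "contact_force": force on the tool from outside, world axes, zero at the start; "torque": the same for the moment, N m; "opening": finger opening in m; "grip_force": force on a finger pad.
Only numpy, scipy, OpenCV 4.12 (cv2) and the standard library are available. Lean on these libraries where they do the work, as an engineer would, in place of code of your own. Each camera call takes 0.05 s, during which the arm holds its last target. There are 200 camera calls.

## Working session

There is one attempt and no reset: what is moved stays moved. The work goes in short steps, Python scripts to look and compute and a shell command to move; the robot and the scene stay as the last step left them, time stands still between calls to the robot, and variables do not carry over. Pictures are saved under pics/ and viewed, at most 10 in all, crops included, and the job is handed in when it is done.

```bash
mkdir -p pics
python3 - <<'E'
from cell import robot, eyes
import cv2,numpy as np
s=robot.observe(); print(s['time'],s['tool_pos'],s['tool_rot'],s['opening'],s['contact_force'])
ims=[]
for n in("scene","side"):
    p,d=eyes.read_camera(n); c=eyes.calibration(n); np.savez(f'{n}.npz',p=p,d=d,**c)
    cv2.imwrite(f'pics/{n}.png',p)
    print(n,np.linalg.inv(c['world_to_cam']).round(3).tolist())
E
```

```text
0.0 [ 0.22675694 -0.47307335  0.24004594] [-3.14005141e+00 -2.30759555e-04  4.46801096e-01] 0.09179353519811241 [-0.88993615 -0.05000981 -0.35217348]
scene [[-0.007, 0.583, -0.812, 1.394], [1.0, 0.007, -0.004, 0.044], [0.003, -0.812, -0.583, 0.599], [0.0, 0.0, 0.0, 1.0]]
side [[-0.948, -0.212, 0.236, 0.255], [-0.317, 0.666, -0.676, 1.089], [-0.014, -0.716, -0.698, 1.17], [0.0, 0.0, 0.0, 1.0]]
```

View pics/scene.png

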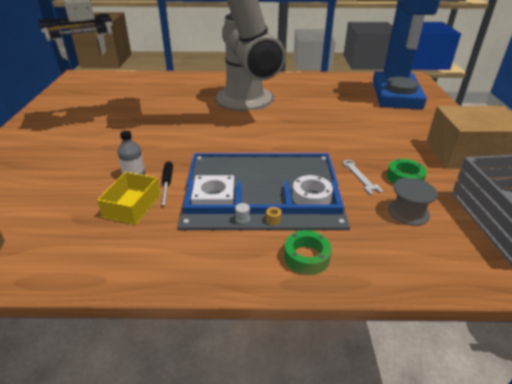

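The scene camera faces the robot, so image right is +y. Candidates for the round die:
- Aluminium ring in the left bay at (312,189). This is the one, by its silver colour.
- Green ring at (307,252), a look-alike.
- Green ring at (407,172), a look-alike.
- Dark spool at (411,200), a bystander.

The square die is at (214,188) in the right bay. Next I'll take a close crop and measure.

```bash
cat > m.py <<'E'
import numpy as np,cv2
def cloud(p,d,c):
    v,u=np.mgrid[:384,:512]
    P=np.stack([(u-c['cx'])/c['fx']*d,(v-c['cy'])/c['fy']*d,d],-1)
    T=np.linalg.inv(c['world_to_cam']); return P@T[:3,:3].T+T[:3,3]
E
python3 - <<'E'
from m import *
for n in("scene","side"):
    z=np.load(n+'.npz'); W=cloud(z['p'],z['d'],z); p=z['p'].astype(int); ok=(z['d']>0)&(W[...,0]>.2)&(W[...,0]<.85)&(abs(W[...,1])<.45)
    b,g,r=p[...,0],p[...,1],p[...,2]
    blue=ok&(b>r+50)&(W[...,2]>.02)&(W[...,2]<.05)
    print(n,blue.sum(),W[blue].min(0).round(3),W[blue].max(0).round(3))
    top=blue&(W[...,2]>.028)&(W[...,2]<.036); q=W[top]
    print('bluetop rect',cv2.minAreaRect(q[:,:2].astype(np.float32)*1000))
    grey=ok&(abs(b-r)<30)&(abs(g-r)<30)&(r>140)&(W[...,2]>.040)&(W[...,2]<.052)
    k,l,st,ce=cv2.connectedComponentsWithStats(grey.astype(np.uint8))
    for i in range(1,k):
        if st[i,4]>40:
            q=W[l==i]; print(st[i],np.median(q,0).round(4),cv2.minEnclosingCircle(q[:,:2].astype(np.float32)*1000),cv2.minAreaRect(q[:,:2].astype(np.float32)*1000))
    np.save(n+'W.npy',W)
    flr=ok&(r<110)&(abs(b-r)<30)&(W[...,2]>.005)&(W[...,2]<.016)
    q=W[flr]; print('plate',flr.sum(),q[:,2].mean(),cv2.minAreaRect(q[:,:2].astype(np.float32)*1000))
a=np.load('scene.npz')['p'][145:240,165:360]
s=np.load('side.npz')['p']
o=np.vstack([cv2.resize(a,(600,292),interpolation=2),cv2.resize(s[60:300],(600,281))])
cv2.imwrite('pics/crop.png',o)
E
```

```text
scene 1445 [ 0.448 -0.13   0.02 ] [0.705 0.253 0.036]
bluetop rect ((647.6968994140625, 62.58293151855469), (109.6915512084961, 371.87335205078125), 0.6264796257019043)
[131 160  12   9  50] [ 0.5456 -0.2655  0.046 ] ((540.998046875, -267.22344970703125), 16.375417709350586) ((542.5913696289062, -265.6905212402344), (7.0436296463012695, 32.64558410644531), 43.89308547973633)
[191 175  43  25 741] [ 0.6432 -0.0577  0.0455] ((636.9439697265625, -56.90831756591797), 67.74423217773438) ((638.5274047851562, -56.98881149291992), (99.82664489746094, 96.0625), 0.48721128702163696)
[293 175  40  24 495] [0.639  0.1836 0.0452] ((635.0753173828125, 184.86013793945312), 48.86810302734375) ((634.9561157226562, 184.25074768066406), (94.18830871582031, 94.46497344970703), 40.72792434692383)
[236 203  13  10  97] [0.7248 0.016  0.0503] ((723.7752075195312, 16.944900512695312), 15.719746589660645) ((723.6423950195312, 15.608376502990723), (29.766202926635742, 26.896474838256836), 1.0565314292907715)
plate 6579 0.010271243376573843 ((644.8312377929688, 97.3863525390625), (409.7678527832031, 708.7149047851562), 1.1273384094238281)
side 858 [ 0.436 -0.126  0.02 ] [0.702 0.262 0.039]
bluetop rect ((645.6856689453125, 70.00061798095703), (110.29373168945312, 372.8240966796875), 0.6109464764595032)
[240 174  36  25 434] [ 0.637  -0.0543  0.0454] ((638.6807861328125, -57.14504623413086), 66.73695373535156) ((638.8067016601562, -55.96479797363281), (105.30563354492188, 97.09095764160156), 88.87522888183594)
[219 227  32  25 365] [0.6348 0.1862 0.0451] ((635.7172241210938, 186.14437866210938), 50.01504135131836) ((634.4454956054688, 186.68191528320312), (95.78657531738281, 93.32025909423828), 78.13861083984375)
plate 5664 0.010331239040600262 ((642.674072265625, 89.27310180664062), (415.2195129394531, 720.989501953125), 0.6007540225982666)
```

View pics/crop.png

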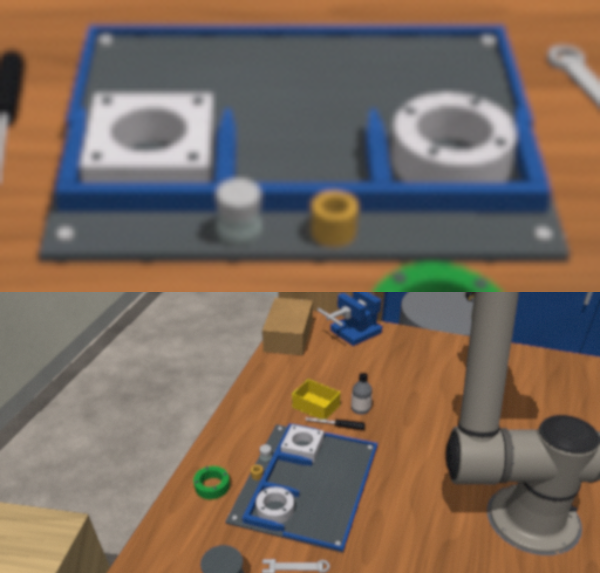

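Run:
```python
from m import *
z=np.load('scene.npz'); g=cv2.cvtColor(z['p'],cv2.COLOR_BGR2GRAY).astype(float)
T=np.linalg.inv(z['world_to_cam'])
def proj(u,v,h):
    r=T[:3,:3]@np.array([(u-z['cx'])/z['fx'],(v-z['cy'])/z['fy'],1]); return (T[:3,3]+r*(h-T[2,3])/r[2])*1000
Q=[]
for x,y in((105,40),(488,40),(65,232),(543,232)):
    u,v=165+x/600*195,145+y*95/292; a,b=int(v)-4,int(u)-4
    w=g[a:a+9,b:b+9]; print(w.round()[::1].astype(int).tolist()) if 0 else 0
    m=np.clip(w-np.percentile(w,60)-15,0,None); Y,X=np.mgrid[:9,:9]; 
    c=((X*m).sum()/m.sum()+b,(Y*m).sum()/m.sum()+a); q=proj(*c,.010); Q.append(q); print(u,v,c,q.round(1))
Q=np.array(Q);print(Q.mean(0), (Q[1]-Q[0]), Q[3]-Q[2], Q[2]-Q[0])
# robust edges: blue tops
W=np.load('sceneW.npy'); p=z['p'].astype(int)
blue=(p[...,0]>p[...,2]+50)
top=blue&(W[...,2]>.029)&(W[...,2]<.035)&(W[...,0]>.5)&(W[...,0]<.72)
q=W[top]*1000; h,e=np.histogram(q[:,0],bins=np.arange(570,715,5));print(list(zip(e.astype(int).tolist(),h.tolist())))
for lo,hi in((590,680),):
    k=q[(q[:,0]>lo)&(q[:,0]<hi)]; h,e=np.histogram(k[:,1],bins=np.arange(-130,270,4));print([(int(a),int(b)) for a,b in zip(e,h) if b])
k=q[q[:,0]>680]; print(np.polyfit(k[:,1],k[:,0],1))
```

```text
199.125 158.013698630137 (np.float64(198.92997198879553), np.float64(157.53501400560225)) [ 451.7 -116.9   10. ]
323.6 158.013698630137 (np.float64(323.1720116618076), np.float64(157.71428571428572)) [448.4 239.8  10. ]
186.125 220.47945205479454 (np.float64(185.7208904109589), np.float64(220.34075342465752)) [ 723.8 -114.3   10. ]
341.475 220.47945205479454 (np.float64(341.18905472636817), np.float64(220.33001658374792)) [720.1 243.3  10. ]
[586.00426829  63.01945034  10.        ] [ -3.25339615 356.68732662   0.        ] [ -3.76837294 357.60146487   0.        ] [272.13407792   2.5956982    0.        ]
[(570, 0), (575, 0), (580, 0), (585, 0), (590, 5), (595, 11), (600, 14), (605, 21), (610, 19), (615, 27), (620, 22), (625, 30), (630, 26), (635, 24), (640, 29), (645, 27), (650, 30), (655, 28), (660, 23), (665, 29), (670, 33), (675, 30), (680, 31), (685, 89), (690, 182), (695, 240), (700, 70), (705, 0)]
[(-126, 5), (-122, 33), (-118, 35), (-114, 25), (-110, 2), (-6, 7), (-2, 33), (2, 34), (6, 31), (10, 9), (114, 7), (118, 35), (122, 36), (126, 31), (130, 5), (234, 15), (238, 33), (242, 35), (246, 17)]
[-9.10687017e-03  6.94957141e+02]
```

Scene crop: square die at about crop (148,135), aluminium ring at (455,140), jar at (238,205) and bush at (333,215) on the ledge, green ring outside the tray. The choice is confirmed.

The tray centre is near (586, 63.5), yaw 0.010. The bay centres worked out from that agree with the dies' measured positions.

```bash
python3 -m handwheel '[25,41,0,-0.027,0,25,41,0,-0.027,0,25,41,0,-0.027,0,25,41,0,-0.027,0,25,41,0,-0.027,0,25,41,0,-0.027,0,25,41,0,-0.027,0,25,41,0,-0.027,0]' 20; python3 -m handwheel '[25,41,0,-0.027,0,25,41,0,-0.027,0,25,41,0,-0.027,0,25,41,0,-0.027,0,25,41,0,-0.027,0,25,41,0,-0.027,0,25,41,0,-0.027,0,25,41,0,-0.027,0]'
```

```text
time: 0.9
tool_pos: [0.4274, -0.1436, 0.2406]
tool_rot: [3.142, 0.0, 0.23]
contact_force: [0.3, -1.4, -0.1]
opening: 0.0325
grip_force: 0.0
time: 1.7
tool_pos: [0.6273, 0.1844, 0.2402]
tool_rot: [3.141, 0.001, 0.014]
contact_force: [0.8, -1.1, 0.5]
opening: 0.0006
grip_force: 0.0
```

```bash
python3 -m handwheel '[8,0.5,-40,-0.004,0,0,0,-40,0,0,0,0,-40,0,0,0,0,-25,0,0,0,0,-20,0,0,0,0,-20,0,0,0,0,-20,0,0,0,0,0,0,0]'; python3 -m handwheel '[0,0,0,0,0.1,0,0,0,0,0.14,0,0,0,0,0.17,0,0,0,0,0.2,0,0,0,0,0.2,0,0,0,0,0.2]'
```

```text
time: 2.5
tool_pos: [0.6325, 0.1826, 0.0321]
tool_rot: [3.14, 0.007, 0.011]
contact_force: [-0.8, 0.7, 0.3]
opening: 0.0005
grip_force: 0.0
time: 3.1
tool_pos: [0.635, 0.1831, 0.0361]
tool_rot: [-3.142, -0.0, 0.011]
contact_force: [1.0, 0.7, -0.4]
opening: 0.0185
grip_force: 0.0
```

Run:
```python
from cell import eyes
import cv2
a=eyes.read_camera("wrist")[0]; b=eyes.read_camera("scene")[0]
cv2.imwrite('pics/w1.png',cv2.hconcat([cv2.resize(a,(400,300)),cv2.resize(b[130:250,150:370],(400,300),interpolation=2)]))
```

```text
(no output)
```

View pics/w1.png

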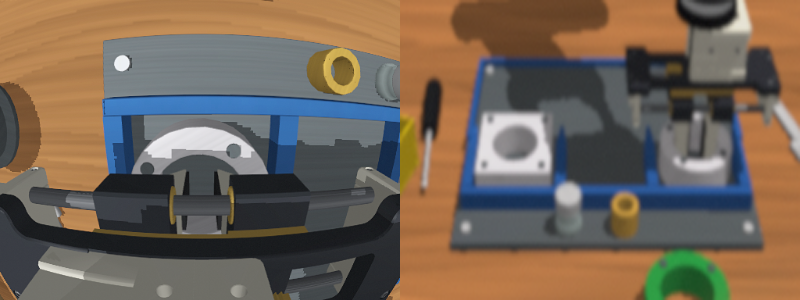

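The wrist view (left half) shows the fingertips inside the round die's bore at about (200,195). The scene view shows the same. I'll lower slightly and pull the die out.

```bash
python3 -m handwheel '[0,0,-5,0,0.23,-5,0,0,0,0.23,-10,0,0,0,0.23,-15,0,0,0,0.23,-18,0,0,0,0.23,-18,0,0,0,0.23,-18,0,0,0,0.23,-18,-1,0,0,0.23]'; python3 -m handwheel '[-15,0,0,0,0.23,-8,0,0,0,0.23,0,0,0,0,0.23]'
```

```text
time: 4.0
tool_pos: [0.5318, 0.1819, 0.0304]
tool_rot: [3.141, 0.0, 0.011]
contact_force: [0.8, -0.1, -1.0]
opening: 0.0213
grip_force: 1.3
time: 4.3
tool_pos: [0.5089, 0.182, 0.0307]
tool_rot: [3.141, 0.001, 0.011]
contact_force: [0.4, 0.2, -0.1]
opening: 0.0207
grip_force: 0.3
```

```bash
python3 -m handwheel '[0,-6,0,0,0.23,0,-14,0,0,0.23,0,-20,0,0,0.23,0,-20,0,0,0.23,0,-20,0,0,0.23,0,-20,0,0,0.23,0,-12,0,0,0.23,0,-7,0,0,0.23]'
python3 - <<'E'
from cell import eyes,robot
from m import *
p,d=eyes.read_camera("side"); c=eyes.calibration("side"); W=cloud(p,d,c); p=p.astype(int)
print(robot.observe()['tool_pos'])
g=(d>0)&(abs(p[...,0]-p[...,2])<30)&(p[...,2]>140)&(abs(W[...,2]-.045)<.006)&(abs(W[...,1]-.07)<.2)&(abs(W[...,0]-.55)<.15)
k,l,st,ce=cv2.connectedComponentsWithStats(g.astype(np.uint8))
for i in range(1,k):
    if st[i,4]>30: print(st[i],cv2.minEnclosingCircle(W[l==i][:,:2].astype(np.float32)*1000))
cv2.imwrite('pics/s2.png',cv2.resize(p[130:280,180:380].astype(np.uint8),(600,450)))
E
```

```text
time: 5.1
tool_pos: [0.5101, 0.0615, 0.0307]
tool_rot: [3.142, -0.0, 0.009]
contact_force: [0.7, 1.9, 0.5]
opening: 0.0212
grip_force: 0.9
[0.51013332 0.06113064 0.03071795]
[240 174  35  26 457] ((640.4742431640625, -55.0798225402832), 66.215087890625)
```

View pics/s2.png

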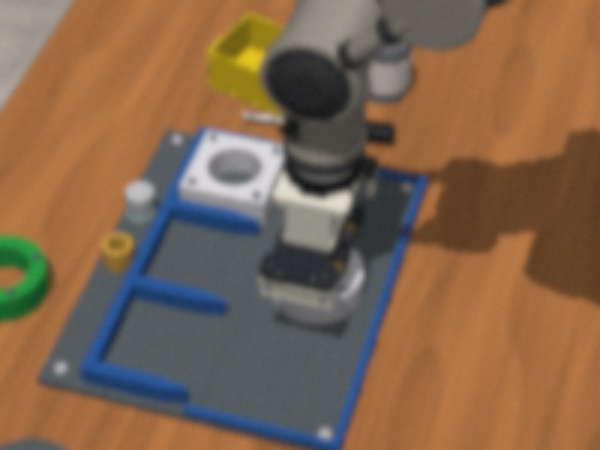

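The side view shows the left bay empty at (150,330) and the die under the gripper at (320,290) in the lane. Now I'll park it in the middle bay.

```bash
python3 -m handwheel '[5,2,0,0,0.23,12,0,0,0,0.23,18,0,0,0,0.23,20,0,0,0,0.23,20,1,0,0,0.23,18,0,0,0,0.23,12,0,0,0,0.23,7,0,0,0,0.23]'; python3 -m handwheel '[0,0,0,0,0.12,0,0,0,0,0.08,0,0,0,0,0.08,0,0,15,0,0.08,0,0,35,0,0.05,0,0,35,0,0]'
```

```text
time: 5.95
tool_pos: [0.6224, 0.067, 0.0304]
tool_rot: [3.142, 0.001, 0.012]
contact_force: [-2.9, -0.1, 1.7]
opening: 0.0209
grip_force: 2.0
time: 6.55
tool_pos: [0.6214, 0.066, 0.1173]
tool_rot: [3.142, 0.001, 0.011]
contact_force: [1.1, 0.2, -0.0]
opening: 0.0019
grip_force: 0.0
```

```bash
python3 -m handwheel '[4,-40,0,0,0,4,-40,0,0,0,8,-42,0,0,0,0,0,0,0,0,0,0,-35,0,0,0,0,-30,0,0,0,0,-20,0,0,0,0,0,0,0]'; python3 -m handwheel '[0,0,0,0,0.1,0,0,0,0,0.15,0,0,0,0,0.2,0,0,0,0,0.24,0,0,0,0,0.24]'
```

```text
time: 7.35
tool_pos: [0.6358, -0.055, 0.0286]
tool_rot: [-3.14, 0.005, 0.011]
contact_force: [-0.7, 0.3, 0.3]
opening: 0.0002
grip_force: 0.0
time: 7.85
tool_pos: [0.6387, -0.0568, 0.0319]
tool_rot: [3.14, -0.002, 0.011]
contact_force: [-0.1, -3.7, 2.0]
opening: 0.0217
grip_force: 2.2
```

```bash
python3 -m handwheel '[-5,0,-1,0,0.24,-10,0,0,0,0.24,-15,0,0,0,0.24,-18,0,0,0,0.24,-18,0,0,0,0.24,-18,0,0,0,0.24,-18,-1,0,0,0.24,-14,0,0,0,0.24]'; python3 -m handwheel '[-8,0,0,0,0.24,-2,0,0,0,0.24,0,6,0,0,0.24,0,12,0,0,0.24,0,18,0,0,0.24,0,20,0,0,0.24,0,20,0,0,0.24,0,20,0,0,0.24]'; python3 -m handwheel '[0,20,0,0,0.24,0,20,0,0,0.24,0,20,0,0,0.24,0,20,0,0,0.24,0,20,0,0,0.24,0,20,0,0,0.24,0,14,0,0,0.24,0,8,0,0,0.24]';python3 -m handwheel '[0,0,0,0,0.24]'
```

```text
time: 8.65
tool_pos: [0.5239, -0.0573, 0.0315]
tool_rot: [3.14, -0.007, 0.01]
contact_force: [5.2, 0.2, 5.5]
opening: 0.022
grip_force: 5.0
time: 9.45
tool_pos: [0.5124, 0.039, 0.0306]
tool_rot: [3.141, -0.002, 0.011]
contact_force: [0.3, -6.3, 5.1]
opening: 0.0219
grip_force: 3.4
time: 10.25
tool_pos: [0.5118, 0.1816, 0.0301]
tool_rot: [3.141, -0.0, 0.012]
contact_force: [0.3, -5.9, 6.0]
opening: 0.0222
grip_force: 3.8
time: 10.35
tool_pos: [0.5118, 0.1822, 0.0298]
tool_rot: [-3.141, -0.0, 0.011]
contact_force: [-1.1, 4.4, 2.9]
opening: 0.0217
grip_force: 2.5
```

```bash
cat > look.py <<'E'
from cell import eyes,robot
from m import *
import sys
print(robot.observe()['tool_pos'])
O=[]
for n in("scene","side"):
    p,d=eyes.read_camera(n); c=eyes.calibration(n); W=cloud(p,d,c); q=p.astype(int)
    g=(d>0)&(abs(q[...,0]-q[...,2])<30)&(q[...,2]>125)&(abs(W[...,2]-.045)<.006)&(abs(W[...,1]-.07)<.2)&(abs(W[...,0]-.57)<.135)
    k,l,st,ce=cv2.connectedComponentsWithStats(g.astype(np.uint8))
    for i in range(1,k):
        if st[i,4]>30:
            P=W[l==i][:,:2].astype(np.float32)*1000; t=(P-[586.3,63.5])@np.array([[1,-.01],[.01,1]])
            print(n,st[i],'tray circle',cv2.minEnclosingCircle(t.astype(np.float32)),'rect',cv2.minAreaRect(t.astype(np.float32)))
    O.append(cv2.resize(p[130:250,150:370] if n=="scene" else p[130:280,180:380],(400,300),interpolation=2))
cv2.imwrite(sys.argv[1],cv2.hconcat(O))
E
python3 look.py pics/l3.png
```

```text
[0.51175571 0.18215191 0.02982826]
scene [288 150  39  21 369] tray circle ((-71.6617202758789, 119.02444458007812), 66.23995208740234) rect ((-72.16345977783203, 119.58737182617188), (96.97447204589844, 95.29258728027344), 87.8737564086914)
scene [245 172  39  25 531] tray circle ((34.64295959472656, 3.564561367034912), 49.72386169433594) rect ((35.9904899597168, 2.8331031799316406), (93.79839324951172, 95.45237731933594), 52.95042419433594)
side [236 202  25  24 281] tray circle ((39.70576858520508, 4.830750942230225), 52.21490478515625) rect ((44.17679977416992, 6.776630401611328), (74.78514099121094, 102.54084777832031), 21.06035614013672)
side [281 240  14  25 124] tray circle ((-120.0849609375, 120.954345703125), 47.63057327270508) rect ((-113.0009536743164, 120.66891479492188), (95.25862884521484, 18.259992599487305), 87.692626953125)
```

View pics/l3.png

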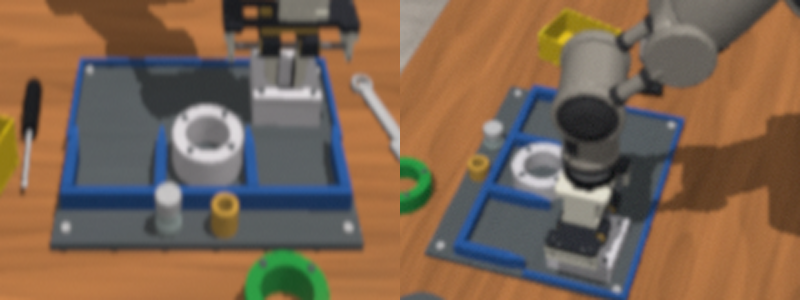

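The scene half shows the square die in front of the left bay at (287,90) and the round die parked at (208,140). The square die's yaw is about -2° and its centre is at ty≈119.6, good enough to push in with a small counter-turn.

```bash
python3 -m handwheel '[0,0.5,0,0.03,0.24,6,0,0,0,0.24,12,0,0,0,0.24,16,0.5,0,0,0.24,18,0,0,0,0.24,18,0.5,0,0,0.24,18,0,0,0,0.24,15,0.5,0,0,0.24]'; python3 -m handwheel '[10,0,0,0,0.24,6,0,0,0,0.24,3,0,0,0,0.24,2,0,0,0,0.24,0,0,0,0,0.24]'
```

```text
time: 11.25
tool_pos: [0.6147, 0.182, 0.0291]
tool_rot: [3.141, 0.003, 0.041]
contact_force: [-5.2, -0.5, 4.4]
opening: 0.0221
grip_force: 4.2
time: 11.75
tool_pos: [0.6357, 0.1827, 0.0293]
tool_rot: [3.141, 0.001, 0.041]
contact_force: [-1.0, -2.1, -0.8]
opening: 0.0221
grip_force: 3.6
```

```bash
python3 -m handwheel '[2,0,0,-0.015,0.24,2,0,0,-0.015,0.24,1,0,0,0,0.24,0,0,0,0,0.24]'
python3 - <<'E'
from cell import robot
print(robot.observe()['contact_force'])
E
```

```text
time: 12.15
tool_pos: [0.639, 0.183, 0.0293]
tool_rot: [3.141, 0.005, 0.011]
contact_force: [-8.5, -0.6, 2.0]
opening: 0.0219
grip_force: 5.9
[-8.49855893 -0.61635855  1.95364948]
```

```bash
python3 -m handwheel '[1.5,0,0,0,0.24,1.5,0,0,0,0.24,0,0,0,0,0.24]'
```

```text
time: 12.45
tool_pos: [0.6398, 0.1825, 0.0292]
tool_rot: [3.14, 0.01, 0.011]
contact_force: [-17.0, -4.9, 6.4]
opening: 0.0222
grip_force: 9.6
```

```bash
python3 -m handwheel '[-3,0,0,0,0.2,0,0,0,0,0.1,0,0,0,0,0.08,0,0,15,0,0.08,0,0,35,0,0.05,0,0,35,0,0,-30,-40,0,0,0,-30,-40,0,0,0]'; python3 look.py pics/l4.png
```

```text
time: 13.25
tool_pos: [0.5821, 0.103, 0.1175]
tool_rot: [-3.142, -0.006, 0.013]
contact_force: [0.2, -0.3, -1.0]
opening: -0.0
grip_force: 0.0
[0.58205173 0.10296098 0.11746321]
scene [245 177  39  19 364] tray circle ((37.07749938964844, 3.0911543369293213), 47.98068618774414) rect ((48.641944885253906, 4.1826934814453125), (68.07896423339844, 95.35102081298828), 5.498325347900391)
scene [291 176  44  26 773] tray circle ((53.27602005004883, 118.51583099365234), 65.83503723144531) rect ((53.716453552246094, 117.91092681884766), (96.07835388183594, 98.250732421875), 88.97201538085938)
side [236 206  21  20 146] tray circle ((48.788639068603516, 21.8917236328125), 43.99043273925781) rect ((52.304466247558594, 28.449539184570312), (40.76841354370117, 85.54714965820312), 61.8029670715332)
side [213 223  41  33 624] tray circle ((52.663204193115234, 119.29198455810547), 66.92242431640625) rect ((54.00526428222656, 119.90355682373047), (104.37151336669922, 99.17445373535156), 89.55192565917969)
```

View pics/l4.png

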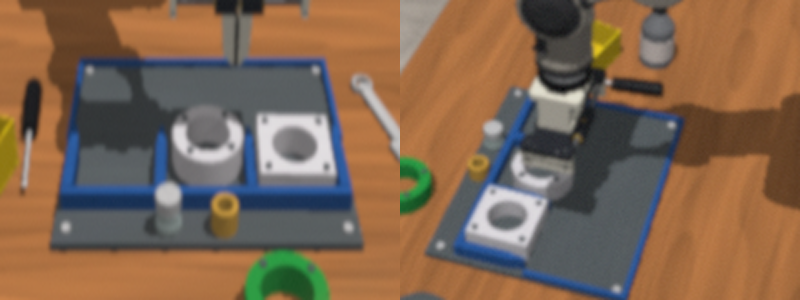

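The square die is home in the left bay, at about (295,147), straight within about 1°. The round die is at (208,140). Now I'll hook it.

```bash
python3 -m handwheel '[20,-18,0,0,0,20,-18,0,0,0,0,0,0,0,0,0,0,-35,0,0,0,0,-30,0,0,0,0,-20,0,0,0,0,-2,0,0,0,0,0,0,0.1]'; python3 -m handwheel '[0,0,0,0,0.15,0,0,0,0,0.2,0,0,0,0,0.24,0,0,0,0,0.24,-5,0,0,0,0.24,-12,0,0,0,0.24,-18,0,0,0,0.24,-18,0,0,0,0.24]'; python3 -m handwheel '[-18,0,0,0,0.24,-18,0,0,0,0.24,-12,0,0,0,0.24,-8,0,0,0,0.24,0,0,0,0,0.24]'
```

```text
time: 14.15
tool_pos: [0.6212, 0.0675, 0.0284]
tool_rot: [-3.142, -0.0, 0.011]
contact_force: [0.0, 0.3, -0.1]
opening: 0.0045
grip_force: 0.0
time: 14.95
tool_pos: [0.5688, 0.0671, 0.0288]
tool_rot: [-3.141, -0.004, 0.01]
contact_force: [3.6, -0.3, 4.5]
opening: 0.0224
grip_force: 5.3
time: 15.45
tool_pos: [0.5113, 0.0672, 0.0285]
tool_rot: [-3.142, -0.0, 0.011]
contact_force: [-0.4, 0.7, 8.7]
opening: 0.0221
grip_force: 5.6
```

```bash
python3 -m handwheel '[0,-6,0,0,0.24,0,-15,0,0,0.24,0,-20,0,0,0.24,0,-20,0,0,0.24,0,-20,0,0,0.24,0,-20,0,0,0.24,0,-15,0,0,0.24,0,-8,0,0,0.24]'; python3 -m handwheel '[0,0,0,0,0.24]'; python3 look.py pics/l5.png
```

```text
time: 16.25
tool_pos: [0.5119, -0.0571, 0.0284]
tool_rot: [-3.14, -0.0, 0.01]
contact_force: [0.6, 7.5, 8.5]
opening: 0.0219
grip_force: 6.4
time: 16.35
tool_pos: [0.512, -0.0578, 0.0283]
tool_rot: [3.141, -0.0, 0.01]
contact_force: [-1.2, -3.8, 7.6]
opening: 0.022
grip_force: 5.8
[ 0.51195391 -0.05775262  0.02833979]
scene [200 157  32  14 173] tray circle ((-65.80555725097656, -123.4349365234375), 45.004852294921875) rect ((-48.709228515625, -130.0062255859375), (89.94464111328125, 40.048065185546875), 68.9748306274414)
scene [291 175  44  27 771] tray circle ((52.47926712036133, 117.37652587890625), 67.78056335449219) rect ((52.98003005981445, 117.77427673339844), (96.10552215576172, 99.337890625), 88.78887176513672)
side [303 194   7   9  36] tray circle ((-114.58329772949219, -109.46405029296875), 21.843122482299805) rect ((-115.67881774902344, -109.18559265136719), (43.66779708862305, 11.653509140014648), 75.73772430419922)
side [213 223  41  32 600] tray circle ((52.74027633666992, 119.96881866455078), 66.4491195678711) rect ((54.251434326171875, 119.77049255371094), (101.42660522460938, 99.25836181640625), 88.54907989501953)
```

```bash
python3 -m handwheel '[6,0.5,0,0,0.24,12,0.5,0,0,0.24,16,0.5,0,0,0.24,18,0,0,0,0.24,18,0,0,0,0.24,18,0.5,0,0,0.24,15,0,0,0,0.24,10,0,0,0,0.24]'; python3 -m handwheel '[6,0,0,0,0.24,3,0,0,0,0.24,2,0,0,0,0.24,2,0,0,0,0.24,0,0,0,0,0.24]'
```

```text
time: 17.25
tool_pos: [0.624, -0.0546, 0.0275]
tool_rot: [-3.141, 0.004, 0.011]
contact_force: [-5.9, 0.4, 8.3]
opening: 0.0217
grip_force: 7.2
time: 17.75
tool_pos: [0.6364, -0.0547, 0.0276]
tool_rot: [-3.141, 0.004, 0.011]
contact_force: [-3.2, -0.3, 5.8]
opening: 0.022
grip_force: 7.1
```

```bash
python3 -m handwheel '[2,-0.5,0,0,0.24,2,-0.5,0,0,0.24,1.5,0,0,0,0.24,1.5,0,0,0,0.24,0,0,0,0,0.24]'
```

```text
time: 18.25
tool_pos: [0.6428, -0.0556, 0.0275]
tool_rot: [-3.141, 0.005, 0.011]
contact_force: [-5.5, 0.4, 7.0]
opening: 0.0219
grip_force: 7.5
```

```bash
python3 -m handwheel '[1.5,0,0,0,0.24,1.5,0,0,0,0.24,0,0,0,0,0.24]'; python3 -m handwheel '[1,0,0,0,0.24,1,0,0,0,0.24,0,0,0,0,0.24]'
```

```text
time: 18.55
tool_pos: [0.6434, -0.0554, 0.0271]
tool_rot: [-3.14, 0.011, 0.011]
contact_force: [-13.8, -0.2, 11.2]
opening: 0.0222
grip_force: 11.6
time: 18.85
tool_pos: [0.6436, -0.0554, 0.027]
tool_rot: [-3.14, 0.015, 0.011]
contact_force: [-20.4, -0.2, 15.0]
opening: 0.0218
grip_force: 14.1
```

Stalled at 20 N, so the die is against the wall. I'll release, retreat and look.

```bash
python3 -m handwheel '[-4,0,0,0,0.2,0,0,0,0,0.1,0,0,0,0,0.08,0,0,15,0,0.08,0,0,40,0,0.05,0,0,45,0,0,-40,20,20,0,0,-40,20,20,0,0]'; python3 -m handwheel '[-40,20,20,0,0,-40,0,20,0,0,0,0,0,0,0]';python3 look.py pics/l6.png
```

```text
time: 19.65
tool_pos: [0.5661, -0.016, 0.1702]
tool_rot: [3.141, -0.004, 0.01]
contact_force: [0.0, 1.0, -0.0]
opening: 0.0002
grip_force: 0.0
time: 19.95
tool_pos: [0.4833, 0.0049, 0.2115]
tool_rot: [3.141, -0.004, 0.012]
contact_force: [0.9, 0.2, -0.1]
opening: 0.0003
grip_force: 0.0
[0.4832547  0.00490137 0.21152933]
scene [291 175  44  26 758] tray circle ((53.27958297729492, 117.37074279785156), 66.91533660888672) rect ((54.31827163696289, 117.73482513427734), (95.96588134765625, 98.03269958496094), 88.9215316772461)
scene [194 176  40  26 562] tray circle ((53.604373931884766, -119.16212463378906), 49.00623321533203) rect ((54.86774444580078, -120.50270080566406), (95.87680053710938, 94.37132263183594), 30.50156593322754)
side [243 177  29  22 314] tray circle ((54.092350006103516, -117.05247497558594), 50.91524887084961) rect ((55.16718673706055, -116.27542114257812), (93.11402130126953, 95.20037078857422), 58.02763748168945)
side [213 223  41  33 606] tray circle ((52.039459228515625, 119.77500915527344), 67.49609375) rect ((53.26895523071289, 119.84071350097656), (102.15328979492188, 98.14903259277344), 89.06043243408203)
```

View pics/l6.png

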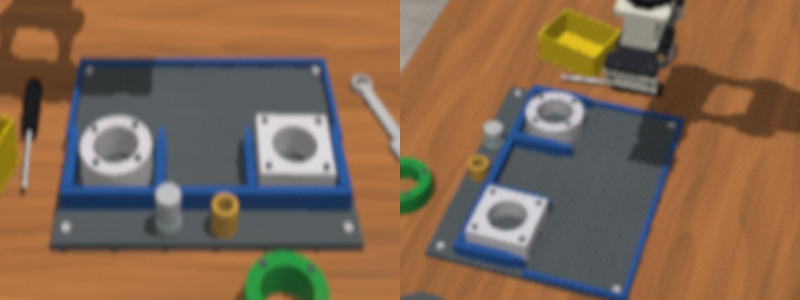

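The scene half shows the round die home in the right bay at (117,150) and the square die home and straight in the left bay at (295,147). The bystanders are unmoved, so I'm handing in.

```bash
python3 -c "
from cell import robot
print(robot.hand_in())"
```

```text
the job is handed in; nothing more can be done
None
```

The dies have changed places and the job is handed in at about 20 s on the robot's clock: the round die is home in the right bay, and the square die is home in the left bay, straight within about 1°; the hand-in gave no verdict.

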